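# Pick the heavy-cored press plunger and hold it over the mould

### The job

Two press plungers that differ only in their cap colour are locked in the rack: swing the rack's red-handled lever up and back past upright and leave it there, then lift the red-capped plunger well clear and put it back fully down in its socket, and lift the blue-capped one well clear, to feel which is heavier. Finish while holding the heavier one still and upright, centred a few centimetres above the mould's dish without touching it (below about a hand's width), with the lighter one fully seated in the rack. Leave the jar, the paperweight and the paddle alone.

Things in the scene. Friction and masses are not known exactly. Their poses are not given: they have to be found in the camera images.
- rack: Fixed aluminium socket block, 80 (x) x 200 (y) x 45 (z) mm, with two round upward sockets 54 mm wide, 43 mm deep, and a grey hinge bracket behind it (rack x from +40 to +74 mm, 70 mm high). Origin: centre of its underside, on the table; z up. It stands on the left or right of the bench (the mould on the other side), turned up to 0.3 rad.
- socket_a (a point): Centre of the mouth of the socket on the rack's +y side, at the block's top face: (0, 55, 45) mm in the rack's frame.
- socket_b (a point): Centre of the mouth of the socket on the rack's -y side: (0, -55, 45) mm in the rack's frame.
- lever (a joint): Angle of the keeper lever (rad): 0 = flat over the rack, its cross bar (66 mm wide, 60 mm from the hinge) blocking both plungers' flanges; grows as the handle swings up and back towards rack +x; 1.57 = upright, stop at 2.1. Starts at 0 to 0.15. Stiff hinge: stays where it is left; 1 to 1.5 N at the handle moves it.
- lever_hinge (a point): A point on the lever's hinge axis, at (60, 0, 58) mm in the rack's frame; the axis is parallel to the rack's y. The lever is a steel bar 12 mm wide, 8 mm thick, in the rack's plane y = 0, running 145 mm from here towards the rack's -x when flat.
- lever_grip (a point): Grip point on the lever's handle: a red round bar 10 mm in diameter along the rack's y, from y = -6 to +52 mm, 145 mm from the hinge axis. The point is at y = +30 mm, clear of the steel bar, on the handle's centre line, and moves with it. A light pinch from above, fingers closing along the rack's x, lets the handle turn between the pads.
- plunger_red: Loose press plunger, red cap: dark round foot 48 mm wide (tapered to 40 at the bottom 8 mm), z 0 to 40 mm; flange 66 mm wide, z 40 to 46; wooden knob 28 mm wide, z 46 to 82, gripped from above. Origin: centre of its underside, z up its axis. Seated it hangs by its flange, origin 5 mm above the table. The heavier of the two has 0.37 to 0.49 kg, the other 0.18 to 0.22; which is which varies.
- plunger_blue: The other plunger, with a blue cap: same shape, sizes and origin as the red one. Which stands in which socket varies.
- mould: Fixed press mould: a dark graphite block 100 x 100 mm on a brass plate 130 x 130 x 6 mm, 38 mm high in all, with a round dish 58 mm wide and 18 mm deep in its top. Origin: centre of its underside, on the table.
- mould_top (a point): Centre of the dish's mouth, level with the mould's top face, 38 mm above the table.
- frit_jar: Bystander, loose: amber glass jar with an aluminium cap, 56 mm in diameter, 75 mm high, origin at the centre of its underside.
- paperweight: Bystander, loose: domed green glass paperweight, 72 mm in diameter, 45 mm high, origin at the centre of its underside.
- paddle: Bystander, loose: graphite paddle lying flat, blade 75 x 55 mm at +x, wooden handle to -x, 212 mm long in all, 20 mm high; its origin lies on the table 13 mm outside the blade's inner edge, under its axis.
There are look-alikes about, which are no part of the job. There is more than one size of the rack; the one meant has the size given above. Of the things that look like the mould, the smaller one is meant.

How it is judged:
By the outcome, as a careful person would: the job done as asked, in the order asked, and still so for the second after the job is handed in, while the arm keeps its last pose, push and grip.
It also fails if it takes over 72 s, if anything falls off the work surface, if the arm or the gripper's body presses on something with over 40 N, if the wrist force passes 120 N, or if a joint passes its speed limit or range.

### The arm

A 6-joint arm with a two-finger parallel gripper is mounted at the origin on the work surface. World frame = base frame: x ahead of the robot, y to its left, z up, the work surface at z = 0. Lengths are in mm, angles in rad, forces in N, time in s.
With the tool pointing down it reaches from about 400 to 925 mm from the base axis. Payload 12.5 kg.
Tool frame: the origin (TCP) lies midway between the tips of the shut fingers; the grasp point (between the pads) lies 19 mm behind it (env.pinch_z is the z of the grasp point in the tool frame, in mm); z points along the fingers, y is the line along which they close (so a half turn about z gives the same grasp; the last joint's range is limited). The gripper opens to 95 mm and grips with 3 to 60 N. Pads are 20 mm wide; open, the fingers measure 119 mm over their backs; the gripper's body (75 mm by 180 mm) begins 59 mm behind the grasp point.
Start: joints at [1.199, 0.491, 1.559, -0, 1.092, -0.106], TCP at [164.159, 603.077, 190.161] pointing down, gripper open.
Joint ranges: [-3.1, 3.1], [-0.84, 2.19], [0.05, 2.79], [-1.13, 4.28], [0.06, 2.93], [-2.69, 2.69]. Speed limits (rad/s): [2.22, 2.22, 2.79, 3.14, 3.14, 3.14].

### API

Orientations are given as [roll, pitch, yaw] about the fixed x, y, z axes, in that order (R = Rz(yaw) Ry(pitch) Rx(roll)).
In Python, from cell import env, eyes gives the robot as it stands.
- The arm moves only by the shell command python3 -m inch 'ROWS'. ROWS is JSON, a list of rows, each a list of 3 entries, a list of its own where there are three numbers: the shift along the tool's x, y, z in units of 60 mm (1.0 is 60 mm), then the turn about the tool's z in units of 5 degrees (1.0 is 5 degrees), then the closure, from -1 (fully open) to 1 (shut). In form: [[[tx, ty, tz], turn, claw], ...]. A call has exactly 10 rows; each row shifts and turns the commanded pose from where the row before left it, along the tool's axes as they then stand; what a row does not reach is not made up. A row lasts 1/8 s, in which the tool goes at most 62.5 mm and 10.7 degrees, less where a joint would pass 70% of its speed; a pose out of reach is approached as far as the arm can. A call is refused whole if a number of a shift passes 1 or a number of a turn 1, either way. A call with a gripper value outside its range is refused whole. The fingers move at their own pace and stop on an object; the grip force is fixed at half the most. Time passes only in rows, so rows that do not move let the fingers close, or fill a call up. It gives the time, the measured TCP pose, the force, the opening and the grip force at its end, in the units of the state.
- env.state(): the state, without advancing time (a new reading comes with each control period).
- eyes.read_camera(name): name is "scene" or "top" or "wrist"; returns a dict with "pixels" (384x512x3 uint8, red, green, blue), "fx", "fy", "cx", "cy" (pixels), "extrinsics" (4x4, takes a point from world to camera coordinates). Camera axes: x right, y down, z forward; pixel columns grow to the right and rows downward; lengths in mm; the calibration is good to about 2 mm. A picture is of the moment at which its call begins. There is no depth.
- env.job_done(): hands the job in; it is judged then, once.
Trained networks look in a picture, given as the dict that the camera call returned (one of the last four; its "shot" number tells which), for a name from the list of things; names that differ only in an ending like _2 or _b are one class to them, and where a whole thing is asked for, a point or a joint stands for the part that bears it (a point fixed in the world has none). Each returns a list of dicts, best first, with "score" (0 to 1); they miss things now and then, are a little off and sometimes report something else, mostly with a low value. They report only what shows in the picture. A call takes as long as a camera call. They do not tell look-alikes from the thing itself.
- eyes.boxes_of(name, picture): "centre" ([row, column] in pixels, amid what is visible of it).
- eyes.cut_out(name, picture): "mask" (384x512 bool, what is visible of it) and "centre" ([row, column] in pixels, amid what is visible of it).
- eyes.spot_point(name, picture): "centre" ([row, column] in pixels: a listed point, or the origin of a listed thing).
The state is a dict: "t": time; "joints": joint angles; "qvel": joint speeds; "tau": joint torques, N m; "eef_pos": TCP position; "tcp_rot": TCP orientation; "ft_force": force on the tool from outside, world axes, zero at the start; "moment": the same for the moment, N m; "opening": opening from 0.0 (shut) to 1.0 (fully open); "grip_force": force on a finger pad.
Only numpy, scipy, OpenCV 4.12 (cv2) and the standard library are available. Lean on these libraries where they do the work, as an engineer would, in place of code of your own. Each camera call takes 0.05 s, during which the arm holds its last target. There are 200 camera calls.

## Working session

There is one attempt and no reset: what is moved stays moved. The work goes in short steps, Python scripts to look and compute and a shell command to move; the robot and the scene stay as the last step left them, time stands still between calls to the robot, and variables do not carry over. Pictures are saved under pics/ and viewed, at most 10 in all, crops included, and the job is handed in when it is done.

```bash
ls; mkdir -p pics; cat > h.py <<'E'
import numpy as np, cv2
from cell import env, eyes
def ray(p,rc):
    E=np.array(p["extrinsics"]);R=E[:3,:3];t=E[:3,3]
    d=R.T@np.array([(rc[1]-p["cx"])/p["fx"],(rc[0]-p["cy"])/p["fy"],1]);return -R.T@t,d
def at_z(p,rc,z):
    c,d=ray(p,rc);return c+d*(z-c[2])/d[2]
def proj(p,X):
    E=np.array(p["extrinsics"]);q=E[:3,:3]@np.array(X)+E[:3,3]
    return [p["fy"]*q[1]/q[2]+p["cy"],p["fx"]*q[0]/q[2]+p["cx"]]
def save(p,n): cv2.imwrite("pics/"+n,p["pixels"][:,:,::-1])
E
python3 - <<'E'
from h import *
np.set_printoptions(precision=1,suppress=True)
Z=dict(rack=0,socket_a=45,socket_b=45,lever_hinge=58,lever_grip=58,plunger_red=5,plunger_blue=5,mould=0,mould_top=38,frit_jar=0,paperweight=0,paddle=0)
ims=[]
for c in("top","scene"):
    p=eyes.read_camera(c);ims.append(p["pixels"])
    for n,z in Z.items():
        print(c,n,[(np.round(d["centre"]),round(d["score"],2),at_z(p,d["centre"],z)[:2]) for d in eyes.spot_point(n,p)[:3]])
    save(p,c+".png")
print(env.state()["eef_pos"],env.state()["tcp_rot"],env.pinch_z,env.state()["t"])
E
```

```text
pics
top rack [(array([195., 313.]), 0.6, array([ 517.5, -139.2]))]
top socket_a [(array([187., 336.]), 0.93, array([ 538.1, -201.9])), (array([271., 329.]), 0.75, array([ 289.7, -181.4])), (array([187., 298.]), 0.68, array([533.9, -87.1]))]
top socket_b [(array([187., 336.]), 0.93, array([ 538.1, -201.9])), (array([271., 329.]), 0.75, array([ 289.7, -181.4])), (array([187., 298.]), 0.68, array([533.9, -87.1]))]
top lever_hinge [(array([247., 356.]), 0.77, array([ 361.6, -258.4])), (array([165., 323.]), 0.7, array([ 600. , -159.9]))]
top lever_grip [(array([214., 304.]), 0.89, array([ 453.6, -106.8])), (array([314., 333.]), 0.61, array([ 171.4, -192.3]))]
top plunger_red [(array([191., 334.]), 0.86, array([ 530.5, -202.5])), (array([187., 294.]), 0.16, array([540.6, -79.6]))]
top plunger_blue [(array([187., 297.]), 0.54, array([539.6, -89. ]))]
top mould [(array([258., 218.]), 0.89, array([317.4, 143.6])), (array([183., 210.]), 0.86, array([544.8, 176.5]))]
top mould_top [(array([259., 214.]), 0.64, array([316.3, 151.6]))]
top frit_jar [(array([123., 264.]), 0.71, array([739.5,  14.9
[... 959 characters left out ...]
23.1]))]
scene plunger_red [(array([166., 212.]), 0.54, array([ 524. , -204.4]))]
scene plunger_blue [(array([184., 223.]), 0.69, array([ 547.9, -113.1]))]
scene mould [(array([196., 332.]), 0.92, array([310.2, 151.5])), (array([242., 283.]), 0.57, array([548.8, 173.5]))]
scene mould_top [(array([232., 283.]), 0.97, array([543.7, 166.6])), (array([186., 332.]), 0.81, array([305.4, 138.2]))]
scene frit_jar [(array([243., 203.]), 0.96, array([726.7,  27.3])), (array([188., 150.]), 0.3, array([ 736.4, -258.1]))]
scene paperweight [(array([264., 364.]), 0.73, array([426.7, 371. ]))]
scene paddle [(array([186., 151.]), 0.58, array([ 730.7, -262.9]))]
[164.2 603.  190.1] [-3.1  0.   2.9] -18.8 1.3
```

View pics/top.png

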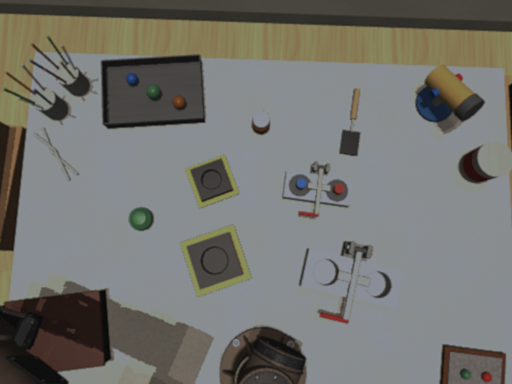

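View pics/scene.png

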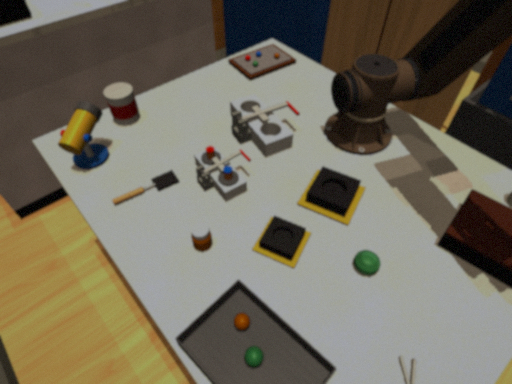

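The rack meant is the smaller one at top pixels ~(190,316), with blue at (184,302), red at (188,339) and the handle at (214,308). The mould meant is the smaller one at (181,212). Next: triangulate the coloured caps.

```bash
python3 - <<'E'
from h import *
np.set_printoptions(precision=1,suppress=True)
P={c:eyes.read_camera(c) for c in("top","scene")}
W={"top":(150,230,280,355),"scene":(140,200,190,255)}
obs={}
for c,p in P.items():
    r0,r1,c0,c1=W[c];im=p["pixels"].astype(int);R,G,B=im[...,0],im[...,1],im[...,2]
    for n,m in(("red",(R>110)&(G<R*.5)&(B<R*.5)),("blue",(B>100)&(R<B*.6))):
        m=m.copy();k=np.zeros_like(m);k[r0:r1,c0:c1]=1
        _,l,s,ce=cv2.connectedComponentsWithStats((m&k).astype('uint8'))
        for i in range(1,len(s)):
            if s[i,4]>8: print(c,n,s[i],ce[i][::-1],"z87:",at_z(p,ce[i][::-1],87)[:2],"z58:",at_z(p,ce[i][::-1],62)[:2])
for c,p in P.items():
    for n in("mould","mould_top","lever_hinge"):
        print(c,n,[(d["centre"],round(d["score"],2),at_z(p,d["centre"],{"mould":0,"mould_top":38}.get(n,58))[:2]) for d in eyes.spot_point(n,p)])
E
```

```text
top red [335 184   9   9  67] [188. 339.] z87: [ 527.4 -201.8] z58: [ 531.4 -206.7]
top red [299 212  19   4  36] [213.6 307.5] z87: [ 451.1 -112.1] z58: [ 453.6 -115.2]
top blue [297 178   9  10  75] [182.6 301. ] z87: [539.8 -92.5] z58: [544.1 -95.2]
scene red [207 147   7   5  32] [149.1 209.9] z87: [ 528.3 -200.4] z58: [ 514.3 -223.6]
scene red [241 152   8   8  15] [155.3 244.7] z87: [ 460.4 -105.2] z58: [ 444.2 -125.4]
scene blue [224 166   8   7  44] [169.  227.3] z87: [540.1 -93.2] z58: [ 526.4 -113.1]
top mould [([180.7, 212.0], 0.67, array([551.8, 170.7]))]
top mould_top [([258.3, 214.2], 0.79, array([317.5, 151.1])), ([179.8, 208.0], 0.63, array([547.8, 179.3])), ([127.8, 349.7], 0.32, array([ 721.5, -243.4]))]
top lever_hinge [([168.5, 321.7], 0.64, array([ 588.7, -156.1])), ([249.7, 354.2], 0.56, array([ 353.7, -251.8])), ([176.7, 208.3], 0.38, array([553.6, 176.8]))]
scene mould [([196.5, 333.4], 0.8, array([307.5, 154.2])), ([241.8, 282.9], 0.65, array([548.3, 173. ]))]
scene mould_top [([234.5, 281.8], 0.78, array([552.5, 169.3])), ([185.0, 334.3], 0.73, array([298.5, 141.3]))]
scene lever_hinge [([174.7, 205.0], 0.89, array([ 593. , -141.9])), ([123.3, 240.8], 0.76, array([ 347.4, -265.2]))]
```

```bash
cat >> h.py <<'E'
def plan(target,yaw,via=(),step=50,dec=2):
    """print rows from the measured pose to target(s), as tool-axis units"""
    s=env.state();p=np.array(s["eef_pos"]);y=s["tcp_rot"][2];pts=[*via,target]
    print("pos",np.round(p,1),"rot",np.round(s["tcp_rot"],3),"open",round(s["opening"],3),"t",s["t"])
    dy=(yaw-y+np.pi)%(2*np.pi)-np.pi
    k=np.degrees(-dy)/5;rows=[]
    for q in pts:
        q=np.array(q,float);d=q-p;n=max(1,int(np.ceil(np.linalg.norm(d)/step)))
        if q is pts[-1]: pass
        for _ in range(n):
            w=d/n;c,sn=np.cos(y),np.sin(y)
            t=float(np.clip(k,-1,1));k-=t
            rows.append([[round((c*w[0]+sn*w[1])/60,dec),round((sn*w[0]-c*w[1])/60,dec),round(-w[2]/60,dec)],round(t,2)])
            y-=np.radians(5*t)
        p=q
    while abs(k)>.02:
        t=float(np.clip(k,-1,1));k-=t;rows.append([[0,0,0],round(t,2)])
    for r in rows: print(r)
E
python3 -c "
from h import *
plan((453,-108,220),1.461,via=[(480,250,250)],step=58)"
```

```text
pos [164.2 603.1 190.2] rot [3.142 0.    2.876] open 1.0 t 1.7
[[np.float64(-0.74), np.float64(-0.48), np.float64(-0.11)], 1.0]
[[np.float64(-0.77), np.float64(-0.41), np.float64(-0.11)], 1.0]
[[np.float64(-0.81), np.float64(-0.34), np.float64(-0.11)], 1.0]
[[np.float64(-0.83), np.float64(-0.27), np.float64(-0.11)], 1.0]
[[np.float64(-0.85), np.float64(-0.2), np.float64(-0.11)], 1.0]
[[np.float64(-0.87), np.float64(-0.12), np.float64(-0.11)], 1.0]
[[np.float64(-0.88), np.float64(-0.05), np.float64(-0.11)], 1.0]
[[np.float64(-0.88), np.float64(0.03), np.float64(-0.11)], 1.0]
[[np.float64(-0.87), np.float64(0.11), np.float64(-0.11)], 1.0]
[[np.float64(-0.71), np.float64(-0.48), np.float64(0.07)], 1.0]
[[np.float64(-0.75), np.float64(-0.42), np.float64(0.07)], 1.0]
[[np.float64(-0.78), np.float64(-0.35), np.float64(0.07)], 1.0]
[[np.float64(-0.81), np.float64(-0.28), np.float64(0.07)], 1.0]
[[np.float64(-0.83), np.float64(-0.21), np.float64(0.07)], 1.0]
[[np.float64(-0.84), np.float64(-0.13), np.float64(0.07)], 1.0]
[[np.float64(-0.85), np.float64(-0.06), np.float64(0.07)], 1.0]
[[0, 0, 0], 0.21]
```

```bash
sed -i 's/round((c/float(round((c/; ' h.py; sed -i 's/rows.append(\[\[float(round.*/rows.append([[float(round(v,dec)) for v in ((c*w[0]+sn*w[1])\/60,(sn*w[0]-c*w[1])\/60,-w[2]\/60)],round(t,2)])/' h.py
python3 -m inch '[[[-0.74,-0.48,-0.11],1,-1],[[-0.77,-0.41,-0.11],1,-1],[[-0.81,-0.34,-0.11],1,-1],[[-0.83,-0.27,-0.11],1,-1],[[-0.85,-0.2,-0.11],1,-1],[[-0.87,-0.12,-0.11],1,-1],[[-0.88,-0.05,-0.11],1,-1],[[-0.88,0.03,-0.11],1,-1],[[-0.87,0.11,-0.11],1,-1],[[-0.71,-0.48,0.07],1,0]]'
python3 -m inch '[[[-0.75,-0.42,0.07],1,0.2],[[-0.78,-0.35,0.07],1,0.2],[[-0.81,-0.28,0.07],1,0.2],[[-0.83,-0.21,0.07],1,0.2],[[-0.84,-0.13,0.07],1,0.2],[[-0.85,-0.06,0.07],1,0.2],[[0,0,0],0.21,0.2],[[0,0,0],0,0.2],[[0,0,0],0,0.2],[[0,0,0],0,0.2]]'
python3 - <<'E'
from h import *
p=eyes.read_camera("wrist");save(p,"w1.png")
np.set_printoptions(precision=1,suppress=True)
for n,z in dict(lever_grip=74,lever_hinge=58,plunger_red=5,plunger_blue=5).items():
    print(n,[(d["centre"],round(d["score"],2),at_z(p,d["centre"],z)[:2]) for d in eyes.spot_point(n,p)])
plan((453,-108,220),1.461)
E
```

```text
t: 2.95
eef_pos: [478.1, 197.1, 245.5]
tcp_rot: [3.14, 0.0, 2.0]
ft_force: [-0.3, -0.1, -0.7]
opening: 0.941
grip_force: 0.0
t: 4.2
eef_pos: [452.9, -107.5, 220.3]
tcp_rot: [3.141, -0.0, 1.463]
ft_force: [-0.1, -0.4, -0.1]
opening: 0.4
grip_force: 0.0
lever_grip [([182.5, 255.8], 0.73, array([ 451.6, -110.8])), ([260.7, 44.1], 0.69, array([ 161.3, -186.3]))]
lever_hinge [([200.0, 365.7], 0.94, array([ 591.2, -153.2]))]
plunger_red [([225.6, 310.3], 0.75, array([ 525.7, -203.4])), ([201.0, 365.5], 0.44, array([ 610.3, -172.8]))]
plunger_blue [([151.5, 315.5], 0.68, array([539.5, -90.8])), ([237.7, 313.5], 0.26, array([ 529.5, -224.1]))]
pos [ 452.8 -108.2  220.1] rot [ 3.1 -0.   1.5] open 0.4 t 4.45
[[0.0, 0.0, 0.0], 0.01]
```

View pics/w1.png

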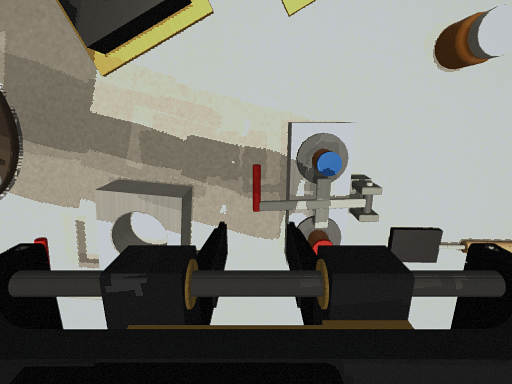

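The handle (col 257, rows 165–211) is centred between the fingers (cols 218–290), and blue is at (163,329), red at (245,321). Go down and pinch it.

```bash
python3 -m inch '[[[0,0,0.8],0,0.2],[[0,0,0.8],0,0.2],[[0,0,0.7],0,0.2],[[0,0,0.4],0,0.2],[[0,0,0.12],0,0.2],[[0,0,0],0,1],[[0,0,0],0,1],[[0,0,0],0,1],[[0,0,0],0,1],[[0,0,0],0,1]]'
python3 - <<'E'
from h import *
s=env.state();print(s["eef_pos"],s["opening"]*95,s["ft_force"],s["grip_force"])
p=eyes.read_camera("scene");cv2.imwrite("pics/s2.png",cv2.resize(p["pixels"][120:220,160:300,::-1],None,fx=4,fy=4))
E
```

```text
t: 5.7
eef_pos: [452.6, -108.4, 51.1]
tcp_rot: [-3.142, -0.0, 1.461]
ft_force: [-1.9, -0.8, 1.7]
opening: 0.082
grip_force: 28.4
[ 452.60955623 -108.43160863   51.11448239] 7.7636824972582055 [-1.85334017 -0.81984998  1.65799531] 28.41003030538559
```

View pics/s2.png

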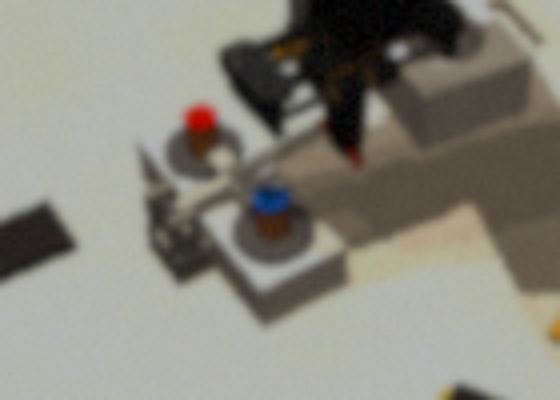

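```bash
python3 -m inch '[[[0,0.028,-0.221],0,1],[[0,0.048,-0.217],0,1],[[0,0.068,-0.212],0,1],[[0,0.087,-0.205],0,1],[[0,0.105,-0.196],0,1],[[0,0.123,-0.185],0,1],[[0,0.139,-0.173],0,1],[[0,0.155,-0.16],0,1],[[0,0.169,-0.145],0,1],[[0,0.181,-0.129],0,1]]'
python3 - <<'E'
from h import *
p=eyes.read_camera("scene");cv2.imwrite("pics/s3.png",cv2.resize(p["pixels"][100:220,160:300,::-1],None,fx=4,fy=4))
E
```

```text
t: 7.0
eef_pos: [519.3, -115.7, 162.0]
tcp_rot: [-3.142, -0.0, 1.461]
ft_force: [0.5, 0.7, -0.6]
opening: 0.002
grip_force: 0.0
```

View pics/s3.png

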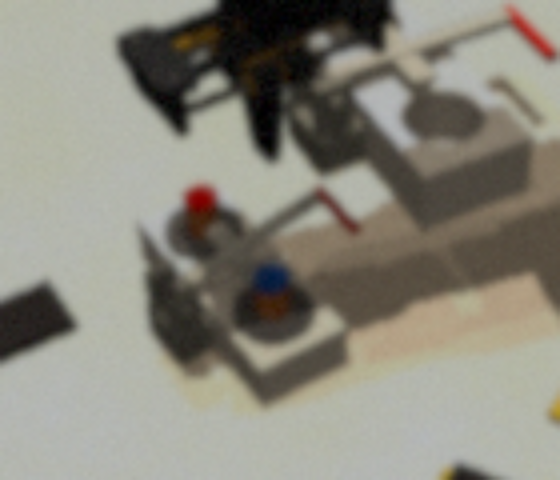

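It slipped off the top of the handle (grip was too high), and the lever is now low at ~0. I'll remeasure the handle and go deeper.

```bash
python3 - <<'E'
from h import *
np.set_printoptions(precision=1,suppress=True)
W={"top":(195,240,285,335),"scene":(140,165,235,256)}
for c in W:
    p=eyes.read_camera(c)
    r0,r1,c0,c1=W[c];im=p["pixels"].astype(int);R,G,B=im[...,0],im[...,1],im[...,2]
    m=(R>70)&(G<R*.55)&(B<R*.55);k=np.zeros_like(m);k[r0:r1,c0:c1]=1
    _,l,s,ce=cv2.connectedComponentsWithStats((m&k).astype('uint8'))
    for i in range(1,len(s)):
        if s[i,4]>5:
            print(c,s[i],[at_z(p,ce[i][::-1],z)[:2] for z in(50,60,70,80)])
for y in (0,): 
  plan((453,-108,162),1.461)
E
```

```text
pos [ 519.  -115.7  161.5] rot [ 3.1 -0.   1.5] open 0.005 t 7.15
[[0.0, -0.55, -0.0], 0.0]
[[0.0, -0.55, -0.0], 0.0]
```

```bash
python3 -m inch '[[[0,-0.55,-0.3],0,0.2],[[0,-0.55,-0.3],0,0.2],[[0,0,0],0,0.2],[[0,0,0],0,0.2],[[0,0,0],0,0.2],[[0,0,0],0,0.2],[[0,0,0],0,0.2],[[0,0,0],0,0.2],[[0,0,0],0,0.2],[[0,0,0],0,0.2]]'
cat > hand.py <<'E'
from h import *
np.set_printoptions(precision=1,suppress=True)
# handle centre rays from every camera that shows it -> least squares
C=np.array([534,-147.]);ex=np.array([.994,-.11]);ey=np.array([.11,.994])
for c in("top","scene","wrist"):
    p=eyes.read_camera(c);im=p["pixels"].astype(int);R,G,B=im[...,0],im[...,1],im[...,2]
    m=((R>60)&(G<R*.5)&(B<R*.5)).astype('uint8')
    _,l,s,ce=cv2.connectedComponentsWithStats(m)
    for i in range(1,len(s)):
        if s[i,4]<8: continue
        for z in(50,60,70,80,90):
            q=at_z(p,ce[i][::-1],z)[:2]-C;u,v=q@ex,q@ey
            if abs(v-23)<25 and -120<u<-50: print(c,s[i],z,"rack xy",np.array([u,v]), "arc x",60-np.sqrt(max(0,145**2-(z-58)**2)))
save(p,"w_last.png")
E
python3 hand.py
```

```text
t: 8.4
eef_pos: [453.0, -108.5, 197.5]
tcp_rot: [3.141, -0.0, 1.461]
ft_force: [0.6, 0.2, -0.3]
opening: 0.399
grip_force: 0.0
scene [244 153   5   4   8] 50 rack xy [-103.8    0.4] arc x -84.77914214416384
scene [244 153   5   4   8] 60 rack xy [-98.2   9.1] arc x -84.98620624045586
scene [244 153   5   4   8] 70 rack xy [-92.6  17.9] arc x -84.50259513240584
scene [244 153   5   4   8] 80 rack xy [-86.9  26.7] arc x -83.32131732579072
scene [244 153   5   4   8] 90 rack xy [-81.3  35.4] arc x -81.42489172702236
wrist [255 170   8  52 405] 50 rack xy [-82.5   9.9] arc x -84.77914214416384
wrist [255 170   8  52 405] 60 rack xy [-82.6  12.7] arc x -84.98620624045586
wrist [255 170   8  52 405] 70 rack xy [-82.7  15.5] arc x -84.50259513240584
wrist [255 170   8  52 405] 80 rack xy [-82.7  18.3] arc x -83.32131732579072
wrist [255 170   8  52 405] 90 rack xy [-82.8  21.1] arc x -81.42489172702236
```

View pics/w_last.png

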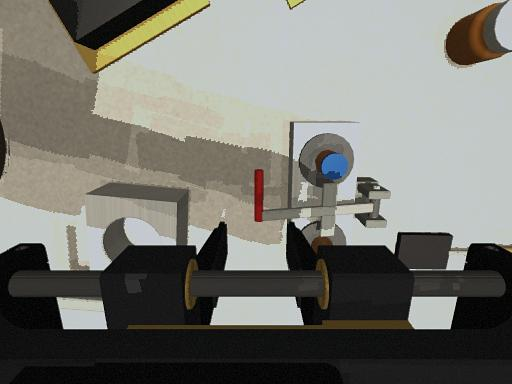

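```bash
python3 - <<'E'
from h import *
p=eyes.read_camera("wrist");o,_=ray(p,(0,0));print(p["fx"],o)
C=np.array([534,-147.]);ex=np.array([.994,-.11]);ey=np.array([.11,.994])
# expected handle ends (outer) rows for TCP z=197 as function of lever angle
for a in(0,.05,.1,.15,.2,.25,.3):
    u=60-145*np.cos(a);z=58+145*np.sin(a)
    f=lambda v:np.round(proj(p,[*(C+u*ex+v*ey),z]),1)
    print(a,round(z),f(-6),f(52),"crossbar",np.round(proj(p,[*(C+(60-60*np.cos(a))*ex+33*ey),58+60*np.sin(a)]),1))
print("blue cap",proj(p,[540,-93,87]),"sock",proj(p,[*(C+55*ey),45]), "hinge",proj(p,[*(C+60*ex),58]))
im=p["pixels"].astype(int);R,G,B=im[...,0],im[...,1],im[...,2]
m=(B>100)&(R<B*.6);m[:,400:]=0;print("blue px",np.argwhere(m).mean(0))
m=(R>60)&(G<R*.5)&(B<R*.5);m[:,:230]=0;m[:,290:]=0;m[230:]=0;q=np.argwhere(m);print("red",q.min(0),q.max(0))
for k in range(170,222,6): print(k,np.mean(q[q[:,0]==k][:,1]))
E
```

```text
286.5217893996793 [460.93187107 -32.03972129 393.28026199]
0 58 [209.1 256.4] [162.3 256.4] crossbar [178.1 327.5]
0.05 65 [211.  256.6] [163.3 256.6] crossbar [178.7 328.2]
0.1 72 [212.9 257. ] [164.4 257.1] crossbar [179.2 329. ]
0.15 80 [215.  257.8] [165.4 257.9] crossbar [179.8 329.9]
0.2 87 [217.1 259. ] [166.6 259.1] crossbar [180.3 331. ]
0.25 94 [219.3 260.5] [167.8 260.7] crossbar [180.9 332.2]
0.3 101 [221.6 262.4] [169.  262.7] crossbar [181.5 333.6]
blue cap [np.float64(164.51803444343022), np.float64(335.3203594517091)] sock [np.float64(158.17441669260316), np.float64(326.1881659434978)] hinge [np.float64(204.47325971862824), np.float64(374.55066066625164)]
blue px [165.75138122 334.21546961]
red [170 255] [221 262]
170 258.5
176 258.5
182 258.5
188 258.5
194 258.5
200 258.5
206 258.5
212 258.0
218 258.0
```

```bash
python3 -m inch '[[[0,0.03,0.6],0,0.2],[[0,0,0.7],0,0.2],[[0,0,0.6],0,0.2],[[0,0,0.26],0,0.2],[[0,0,0],0,1],[[0,0,0],0,1],[[0,0,0],0,1],[[0,0,0],0,1],[[0,0,0],0,1],[[0,0,0],0,1]]'
```

```text
t: 9.85
eef_pos: [454.8, -108.7, 68.0]
tcp_rot: [3.141, -0.0, 1.461]
ft_force: [-0.5, -0.7, 0.6]
opening: 0.004
grip_force: 0.3
```

```bash
python3 hand.py; python3 - <<'E'
from h import *
a=cv2.imread("pics/w_last.png");b=eyes.read_camera("scene")["pixels"][110:210,170:290,::-1]
b=cv2.resize(b,None,fx=4,fy=4)
cv2.imwrite("pics/m5.png",np.hstack([cv2.resize(a[130:330,200:340],(280,400)),b]))
E
```

```text
wrist [249 205  15  19 259] 50 rack xy [-83.5  30.9] arc x -84.77914214416384
wrist [249 205  15  19 259] 60 rack xy [-83.5  34.4] arc x -84.98620624045586
wrist [249 205  15  19 259] 70 rack xy [-83.5  38. ] arc x -84.50259513240584
wrist [249 205  15  19 259] 80 rack xy [-83.5  41.5] arc x -83.32131732579072
wrist [249 205  15  19 259] 90 rack xy [-83.5  45. ] arc x -81.42489172702236
```

View pics/m5.png

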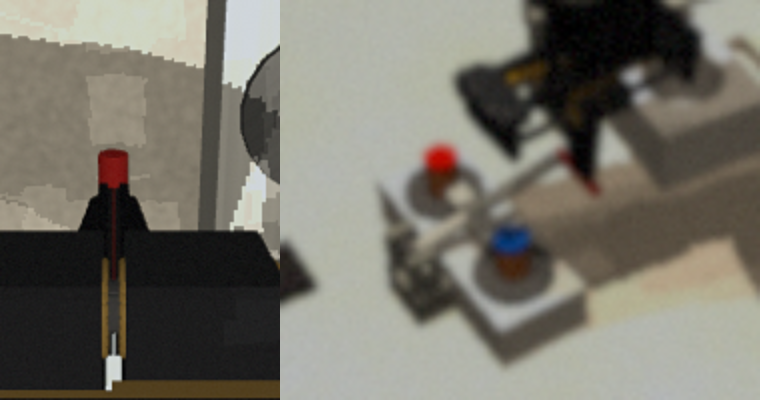

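Fingers shut above the handle (red bar visible below the tips at crop (113,170)), so it lies lower than estimated. Open, go deeper, close.

```bash
python3 -m inch '[[[0,0,0],0,0.2],[[0,0,0],0,0.2],[[0,0,0],0,0.2],[[0,0,0],0,0.2],[[0,0,0.22],0,0.2],[[0,0,0.22],0,0.2],[[0,0,0],0,1],[[0,0,0],0,1],[[0,0,0],0,1],[[0,0,0],0,1]]'; python3 hand.py
```

```text
t: 11.3
eef_pos: [454.6, -108.6, 41.7]
tcp_rot: [3.141, 0.0, 1.461]
ft_force: [-1.5, -0.2, 0.3]
opening: 0.097
grip_force: 30.0
wrist [248 219  18  52 837] 50 rack xy [-83.4  17.1] arc x -84.77914214416384
wrist [248 219  18  52 837] 60 rack xy [-83.5  21.9] arc x -84.98620624045586
wrist [248 219  18  52 837] 70 rack xy [-83.5  26.6] arc x -84.50259513240584
wrist [248 219  18  52 837] 80 rack xy [-83.5  31.4] arc x -83.32131732579072
wrist [248 219  18  52 837] 90 rack xy [-83.5  36.1] arc x -81.42489172702236
```

```bash
python3 -m inch '[[[0,0.02,-0.22],0,1],[[0,0.04,-0.22],0,1],[[0,0.06,-0.21],0,1],[[0,0.08,-0.21],0,1],[[0,0.1,-0.2],0,1],[[0,0.115,-0.19],0,1],[[0,0.13,-0.18],0,1],[[0,0.15,-0.165],0,1],[[0,0.16,-0.15],0,1],[[0,0.175,-0.135],0,1]]'
```

```text
t: 12.7
eef_pos: [519.2, -116.4, 153.1]
tcp_rot: [3.137, 0.001, 1.461]
ft_force: [19.6, -5.8, -36.6]
opening: 0.093
grip_force: 30.0
```

```bash
python3 -m inch '[[[0,0.06,0.1],0,1],[[0,0.22,-0.13],0,1],[[0,0.235,-0.105],0,1],[[0,0.245,-0.08],0,1],[[0,0.25,-0.05],0,1],[[0,0.255,-0.025],0,1],[[0,0.255,0],0,1],[[0,0.255,0.03],0,1],[[0,0.25,0.055],0,1],[[0,0.24,0.08],0,1]]'
```

```text
t: 13.95
eef_pos: [651.7, -130.5, 161.7]
tcp_rot: [-3.141, 0.0, 1.461]
ft_force: [-3.1, -2.3, 0.4]
opening: 0.099
grip_force: 30.0
```

```bash
python3 -m inch '[[[0,0,0],0,0.3],[[0,0,0],0,0.2],[[0,0,0],0,0],[[0,0,0],0,0],[[0,0,-0.4],0,0],[[0,0,-0.8],0,0],[[0,0,-0.4],-1,0],[[0,0,0],-1,0],[[0,0,0],-1,-1],[[0,0,0],-1,-1]]'
python3 -c "
from h import *
plan((528,-201,240),3.03,step=30)"
```

```text
t: 15.2
eef_pos: [651.1, -130.2, 258.1]
tcp_rot: [3.141, 0.0, 1.813]
ft_force: [0.2, 0.4, 0.3]
opening: 0.655
grip_force: 0.0
pos [ 651.1 -130.2  258.1] rot [3.141 0.    1.813] open 0.655 t 15.2
[[-0.13, -0.45, 0.06], -1.0]
[[-0.09, -0.46, 0.06], -1.0]
[[-0.05, -0.47, 0.06], -1.0]
[[-0.01, -0.47, 0.06], -1.0]
[[0.03, -0.47, 0.06], -1.0]
[[0, 0, 0], -1.0]
[[0, 0, 0], -1.0]
[[0, 0, 0], -1.0]
[[0, 0, 0], -1.0]
[[0, 0, 0], -1.0]
[[0, 0, 0], -1.0]
[[0, 0, 0], -1.0]
[[0, 0, 0], -1.0]
[[0, 0, 0], -0.94]
```

```bash
python3 -m inch '[[[-0.13,-0.45,0.06],-1,-1],[[-0.09,-0.46,0.06],-1,-1],[[-0.05,-0.47,0.06],-1,-1],[[-0.01,-0.47,0.06],-1,-1],[[0.03,-0.47,0.06],-1,-1],[[0,0,0],-1,-1],[[0,0,0],-1,-1],[[0,0,0],-1,-1],[[0,0,0],-1,-1],[[0,0,0],-1,-1]]'
python3 -m inch '[[[0,0,0],-1,-1],[[0,0,0],-1,-1],[[0,0,0],-1,-1],[[0,0,0],-0.94,-1],[[0,0,0],0,-1],[[0,0,0],0,-1],[[0,0,0],0,-1],[[0,0,0],0,-1],[[0,0,0],0,-1],[[0,0,0],0,-1]]'
cat > caps.py <<'E'
from h import *
np.set_printoptions(precision=1,suppress=True)
for c in("top","scene","wrist"):
    p=eyes.read_camera(c);im=p["pixels"].astype(int);R,G,B=im[...,0],im[...,1],im[...,2]
    for n,m in(("red",(R>90)&(G<R*.5)&(B<R*.5)),("blue",(B>90)&(R<B*.6))):
        _,l,s,ce=cv2.connectedComponentsWithStats(m.astype('uint8'))
        for i in range(1,len(s)):
            q=at_z(p,ce[i][::-1],87)
            if s[i,4]>8 and abs(q[0]-560)<120 and abs(q[1]+147)<120: print(c,n,s[i],q[:2])
save(p,"w_last.png")
E
python3 caps.py
python3 -c "
from h import *
plan((528,-201,140),3.03)"
```

```text
t: 16.45
eef_pos: [528.8, -200.5, 240.0]
tcp_rot: [3.141, 0.0, 2.686]
ft_force: [0.1, 0.5, -0.7]
opening: 1.001
grip_force: 0.0
t: 17.7
eef_pos: [528.9, -200.6, 239.8]
tcp_rot: [3.141, 0.0, 3.027]
ft_force: [-0.2, 0.2, -0.5]
opening: 0.999
grip_force: 0.0
top blue [296 178  10  11  82] [538.9 -92. ]
scene red [207 147   7   5  22] [ 528.5 -201.4]
scene red [179 148  10  12  32] [ 604.4 -238.3]
scene blue [224 167   8   6  44] [541.  -91.7]
wrist red [243 166  22  23 397] [ 526.5 -203.9]
wrist blue [332 166  23  23 405] [538.6 -94. ]
pos [ 528.9 -200.5  239.8] rot [3.141 0.    3.027] open 1.002 t 17.85
[[0.01, -0.0, 0.83], -0.04]
[[0.01, -0.0, 0.83], 0.0]
```

View pics/w_last.png

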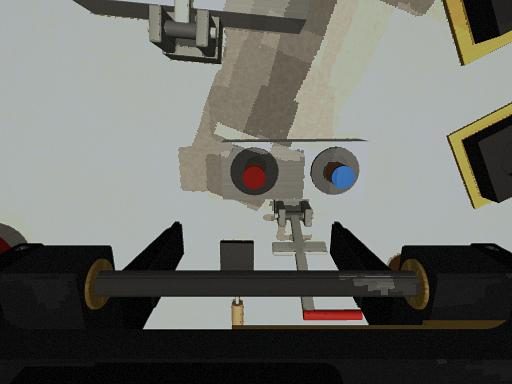

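Wrist view: lever is swung back, red cap at (177,254), blue at (177,343), matching the estimate to ~2 mm. Descend on the red one.

```bash
python3 -m inch '[[[0.02,-0.02,0.8],-0.04,-1],[[0,0,0.8],0,-1],[[0,0,0.8],0,-1],[[0,0,0.5],0,-1],[[0,0,0.2],0,-1],[[0,0,0],0,1],[[0,0,0],0,1],[[0,0,0],0,1],[[0,0,0],0,1],[[0,0,0],0,1]]'
```

```text
t: 19.1
eef_pos: [527.7, -201.6, 54.1]
tcp_rot: [-3.141, 0.001, 3.03]
ft_force: [0.4, -0.4, 0.9]
opening: 0.531
grip_force: 0.0
```

```bash
python3 -m inch '[[[0,0,0],0,1],[[0,0,0],0,1],[[0,0,0],0,1],[[0,0,0],0,1],[[0,0,0],0,1],[[0,0,0],0,1],[[0,0,0],0,1],[[0,0,0],0,1],[[0,0,0],0,1],[[0,0,0],0,1]]'
```

```text
t: 20.35
eef_pos: [527.6, -201.6, 53.8]
tcp_rot: [3.142, 0.0, 3.03]
ft_force: [0.4, -1.5, -0.1]
opening: 0.283
grip_force: 30.0
```

```bash
python3 -m inch '[[[0,0,-0.1],0,1],[[0,0,-0.2],0,1],[[0,0,-0.3],0,1],[[0,0,-0.3],0,1],[[0,0,-0.3],0,1],[[0,0,-0.3],0,1],[[0,0,-0.1],0,1],[[0,0,0],0,1],[[0,0,0],0,1],[[0,0,0],0,1]]'; python3 -c "
from h import *
for i in range(4):
  eyes.read_camera('top');print(env.state()['ft_force'])"
```

```text
t: 21.6
eef_pos: [527.4, -201.5, 149.2]
tcp_rot: [3.141, -0.001, 3.03]
ft_force: [0.5, 0.3, -2.0]
opening: 0.285
grip_force: 30.0
[ 0.39100055 -0.6083181  -1.67212355]
[-0.19954039 -1.22945814 -1.46838182]
[-0.34246565 -0.17188346 -2.66458124]
[-0.69476078  0.44853919 -2.53139637]
```

```bash
python3 -m inch '[[[0,0,0.2],0,1],[[0,0,0.3],0,1],[[0,0,0.3],0,1],[[0,0,0.25],0,1],[[0,0,0.2],0,1],[[0,0,0.15],0,1],[[0,0,0.1],0,1],[[0,0,0.05],0,1],[[0,0,0.05],0,1],[[0,0,0],0,1]]'
```

```text
t: 23.05
eef_pos: [527.7, -201.7, 53.9]
tcp_rot: [-3.142, 0.0, 3.03]
ft_force: [-0.2, -0.8, -3.2]
opening: 0.281
grip_force: 30.0
```

```bash
python3 -m inch '[[[0,0,0.01],0,0.2],[[0,0,0],0,0],[[0,0,0],0,-0.5],[[0,0,0],0,-1],[[0,0,0],0,-1],[[0,0,0],0,-1],[[0,0,-0.5],0,-1],[[0,0,-0.8],0,-1],[[0,0,-0.8],0,-1],[[0,0,-0.6],0,-1]]'; python3 caps.py;python3 -c "
from h import *
plan((539.3,-92.6,215),3.03,step=25)"
```

```text
t: 24.3
eef_pos: [527.7, -201.7, 217.3]
tcp_rot: [-3.141, 0.001, 3.03]
ft_force: [0.1, 0.8, -0.4]
opening: 0.999
grip_force: 0.0
top blue [296 178  10  11  82] [538.9 -92. ]
scene red [179 148  10  12  32] [ 604.4 -238.3]
scene red [207 148   7   4  23] [ 529.4 -198.9]
scene blue [223 166   9   7  47] [540.9 -92.5]
wrist red [246 169  24  24 450] [ 526.9 -201.5]
wrist blue [338 169  24  24 458] [538.6 -94. ]
pos [ 528.1 -201.8  216.8] rot [-3.14e+00  3.00e-03  3.03e+00] open 1.002 t 24.45
[[0.0, 0.37, 0.01], 0.0]
[[0.0, 0.37, 0.01], 0.0]
[[0.0, 0.37, 0.01], 0.0]
[[0.0, 0.37, 0.01], 0.0]
[[0.0, 0.37, 0.01], 0.0]
```

View pics/w_last.png

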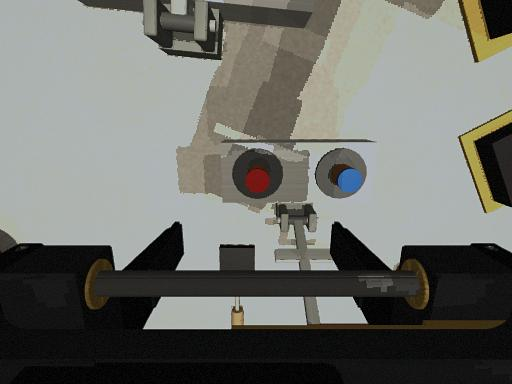

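Red at (181,257) and blue at (181,350) have equal size (24 px), so red is back down, and the lever is still back. Now blue.

```bash
python3 -m inch '[[[0,0.6,0],0,-1],[[0,0.8,0],0,-1],[[0,0.43,0],0,-1],[[0,0,0.7],0,-1],[[0,0,0.8],0,-1],[[0,0,0.7],0,-1],[[0,0,0.4],0,-1],[[0,0,0.12],0,-1],[[0,0,0],0,1],[[0,0,0],0,1]]' && python3 -m inch '[[[0,0,0],0,1],[[0,0,0],0,1],[[0,0,0],0,1],[[0,0,0],0,1],[[0,0,0],0,1],[[0,0,0],0,1],[[0,0,0],0,1],[[0,0,0],0,1],[[0,0,0],0,1],[[0,0,0],0,1]]'
```

```text
t: 25.7
eef_pos: [540.3, -92.6, 52.8]
tcp_rot: [-3.141, 0.001, 3.03]
ft_force: [-1.6, -0.1, 0.6]
opening: 0.846
grip_force: 0.0
t: 26.95
eef_pos: [539.9, -92.6, 52.0]
tcp_rot: [-3.142, 0.0, 3.03]
ft_force: [0.1, -2.9, 0.9]
opening: 0.285
grip_force: 30.0
```

```bash
python3 -m inch '[[[0,0,-0.1],0,1],[[0,0,-0.2],0,1],[[0,0,-0.3],0,1],[[0,0,-0.3],0,1],[[0,0,-0.3],0,1],[[0,0,-0.3],0,1],[[0,0,-0.2],0,1],[[0,0,0],0,1],[[0,0,0],0,1],[[0,0,0],0,1]]'; python3 - <<'E'
from h import *
np.set_printoptions(precision=1,suppress=True)
for c in("top","scene","top","scene"):
    p=eyes.read_camera(c);print(env.state()['ft_force'])
    for n in("mould_top","mould"):
        print(c,n,[(round(d["score"],2),at_z(p,d["centre"],38 if n=="mould_top" else 0)[:2]) for d in eyes.spot_point(n,p)])
    for d in eyes.cut_out("mould",p):
        q=at_z(p,d["centre"],15)
        m=d["mask"].astype('uint8');im=p["pixels"].astype(int)
        y=((im[...,0]>1.5*im[...,2])&(im[...,0]>70)&(cv2.dilate(m,np.ones((5,5)))>0)).astype('uint8')
        # outer rim (brass plate): min-area rect centre on hull
        pts=np.argwhere(m)[:,::-1].astype(np.float32);g=np.array([at_z(p,(b,a),6)[:2] for a,b in pts],np.float32)
        print(c,"mask",m.sum(),q[:2],"rect at z6",cv2.minAreaRect(g),round(d["score"],2))
plan((548,172,150),3.03)
E
```

```text
t: 28.2
eef_pos: [539.5, -92.4, 153.3]
tcp_rot: [3.141, -0.001, 3.03]
ft_force: [0.1, 0.4, -4.5]
opening: 0.281
grip_force: 30.0
[-0.1  0.2 -4.6]
top mould_top [(0.72, array([552.9, 168.8]))]
top mould [(0.94, array([556.7, 173.9]))]
top mask 407 [393.6 116.5] rect at z6 ((395.17767333984375, 123.68585205078125), (105.13177490234375, 57.07789993286133), 72.03148651123047) 0.72
top mask 1848 [551.2 167.6] rect at z6 ((551.3717041015625, 170.61270141601562), (136.1567840576172, 131.43455505371094), 22.443639755249023) 0.68
[ 0.  -0.5 -4.9]
scene mould_top [(0.8, array([307.2, 141. ])), (0.78, array([547.5, 165.2]))]
scene mould [(0.65, array([316.6, 160.1])), (0.6, array([548.5, 164.4]))]
scene mask 1762 [558.1 173.6] rect at z6 ((550.0164184570312, 171.77516174316406), (139.8142547607422, 129.40162658691406), 23.311424255371094) 0.89
scene mask 2468 [309.9 158.7] rect at z6 ((303.5087890625, 146.87364196777344), (200.202880859375, 170.01234436035156), 21.05666732788086) 0.62
[-0.8 -0.  -4.8]
top mould_top [(0.8, array([549.3, 179.6])), (0.59, array([725.2,  12.5]))]
top mould [(0.81, 
[... 293 characters left out ...]
379526138305664) 0.68
[ 0.  -0.8 -4.8]
scene mould_top [(0.85, array([553.3, 167.3])), (0.62, array([292.3, 132.1]))]
scene mould [(0.91, array([552.4, 172.3])), (0.78, array([318. , 152.9]))]
scene mask 1870 [557.1 175.4] rect at z6 ((549.219482421875, 171.9785614013672), (141.4344940185547, 133.4716796875), 21.936765670776367) 0.78
scene mask 2365 [323.1 156.1] rect at z6 ((305.3401794433594, 147.13218688964844), (195.5604705810547, 168.41705322265625), 20.114898681640625) 0.69
pos [539.8 -92.5 154. ] rot [3.1 0.  3. ] open 0.285 t 29.0
[[0.06, 0.73, 0.01], 0.0]
[[0.06, 0.73, 0.01], 0.0]
[[0.06, 0.73, 0.01], 0.0]
[[0.06, 0.73, 0.01], 0.0]
[[0.06, 0.73, 0.01], 0.0]
[[0.06, 0.73, 0.01], 0.0]
```

Blue weighs ~4.7 N against red's ~2.1 N, so blue is the heavier. Mould centre is at ≈(551,171). Carry blue there.

```bash
python3 -m inch '[[[0.02,0.3,0],0,1],[[0.05,0.55,0],0,1],[[0.05,0.6,0],0,1],[[0.06,0.65,0],0,1],[[0.06,0.65,0],0,1],[[0.06,0.65,0],0,1],[[0.02,0.5,0],0,1],[[0,0.35,0],0,1],[[0,0.15,0],0,1],[[0,0,0],0,1]]'; python3 - <<'E'
from h import *
np.set_printoptions(precision=1,suppress=True)
p=eyes.read_camera("wrist");save(p,"w7.png")
print([(round(d["score"],2),at_z(p,d["centre"],38)[:2]) for d in eyes.spot_point("mould_top",p)])
ps=eyes.read_camera("scene")
cv2.imwrite("pics/f.png",np.hstack([p["pixels"][:,100:420,::-1],cv2.resize(ps["pixels"][110:302,180:330,::-1],None,fx=2,fy=2)]))
plan((551.3,171.3,120),3.03)
E
```

```text
t: 30.25
eef_pos: [550.0, 172.1, 153.9]
tcp_rot: [-3.141, -0.0, 3.031]
ft_force: [1.3, -0.6, -6.1]
opening: 0.285
grip_force: 30.0
[]
pos [550.1 171.2 154. ] rot [-3.1 -0.   3. ] open 0.286 t 30.4
[[-0.02, 0.0, 0.57], -0.01]
```

View pics/f.png

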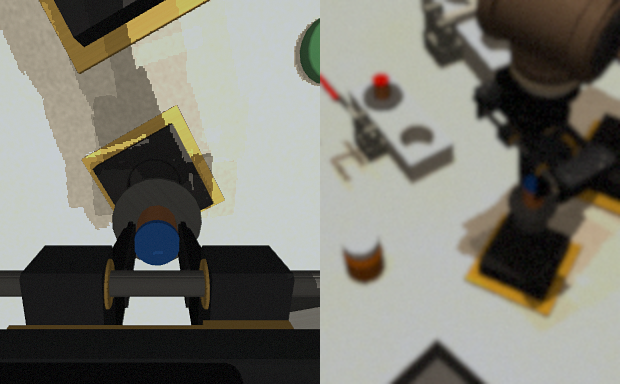

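Blue is held over the mould, red is seated and the lever is back. Plate corners show in the wrist view at (157,183), (106,278), (202,324), so I'll use them to check centring.

```bash
python3 - <<'E'
from h import *
p=eyes.read_camera("wrist")
a,b,c=[at_z(p,x,6)[:2] for x in((157,183),(106,278),(202,324))]
print(a,b,c,np.linalg.norm(a-b),np.linalg.norm(b-c),(a+c)/2)
E
```

```text
[512.53102666  86.61386539] [467.03728913 205.37156955] [588.05960946 252.20758702] 127.17339521624966 129.76908163445543 [550.29531806 169.41072621]
```

```bash
python3 -m inch '[[[-0.01,-0.01,0.1],0,1],[[0,0,0.15],0,1],[[0,0,0.15],0,1],[[0,0,0.1],0,1],[[0,0,0.06],0,1],[[0,0,0],0,1],[[0,0,0],0,1],[[0,0,0],0,1],[[0,0,0],0,1],[[0,0,0],0,1]]'; python3 caps.py; python3 -c "
from h import *
s=env.state();print(s['eef_pos'],s['grip_force'],s['ft_force'],s['t']);print(env.job_done())"
```

```text
t: 31.7
eef_pos: [550.6, 171.4, 120.5]
tcp_rot: [3.141, 0.0, 3.03]
ft_force: [-0.6, -1.0, -4.7]
opening: 0.284
grip_force: 30.0
top red [333 184  10  10  70] [ 527.  -198.8]
scene red [207 147   7   7  42] [ 531.  -196.4]
scene red [179 148  10  12  32] [ 604.4 -238.3]
[550.58618979 171.35526299 120.42855704] 29.999097883701324 [ 0.03846497 -0.63450154 -4.95360924] 31.85
the job is handed in; nothing more can be done
None
```

I handed the job in at 31.9 s with the heavier plunger (blue, about 4.7 N against 2.1 N for red) held still over the dish, its foot about 35 mm above it; the red one is back in its socket and the lever is back past upright, though my first two grips on the lever slipped before the third swung it over.

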